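# Set and lock the side guide of a ski grinder

### The job

Set up the bench grinder for the ski lying on it: slide the red side guide up until its black face just touches the edge of the ski, gently, without jamming the ski against the rear rollers. Then lock the guide there: turn the winged clamp knob clockwise until you feel it bite (the resistance rises sharply), and give it about an eighth of a turn more (45 degrees) from that point, not further. Leave the ski and the things lying around it where they are.

Things in the scene. Friction and masses are not known exactly. Their poses are not given: they have to be found in the camera images.
- grinder: grey bench grinder, fixed, elsewhere each time. Origin on the bench surface right below the clamp knob's axis; x points from knob to ski (the way the guide slides up), y along the ski. Deck top 70 mm above the bench, x -95 to 265, y -360 to 200 mm. Wheel stack, drive and amber guard stand at y -180 to -340 mm, up to 305 mm above the bench
- bridge_top (a point): on the knob's axis, top of the steel clamp bridge, 100 mm above the bench. The bridge is 40 mm (x) x 56 mm (y); beneath it two slideway rails 14 mm high stand on the deck, x -90 to 40 mm, |y| 11 to 28 mm; the guide's bar runs between and under their lips. Frame parallel to the grinder's
- rear_guide (a point): midway between the two white rear rollers (24 mm across, at y = -90 and 100 mm of the grinder), on the line x = 173 mm where they touch the ski's far edge, at deck height. They and the steel straps above them reach 28 mm above the deck
- guide: the side guide, 0.55 kg, loose in its slideway: slides along the grinder's x with 3 to 4 N of friction, 0.75 mm play either side. A flat steel bar 30 x 8 mm, 200 mm long, runs back (-x) through the bridge; in front a red strip with black face, 140 (y) x 12 x 22 mm high, with an upright red tab. Origin under the strip's middle, on the deck. It starts 15 to 38 mm from the ski
- guide_tab (a point): the point to take hold of the tab, 52 mm above the deck, in the tab's middle. The tab is 12 mm thick (along the guide's x), 36 mm wide (y); its top lies 68 mm above the deck. Frame parallel to the guide's. Held tight or pressed down, the guide drags more (up to 20 N)
- guide_face (a point): middle of the guide's black face, which shall touch the ski's near edge: 6 mm above the deck, 6 mm ahead (x) of the guide's origin
- ski: 1 m junior ski (about 1.1 kg) lying base up on the deck, blue base, steel edges, its far edge within 1 mm of the rear rollers, tip to +y. Origin under the middle of its waist, on the deck; y along it, x across, away from the guide. At the waist 68 mm wide (edges at x = -34 and 34 mm), 12 mm thick
- screw: clamp screw inside the knob's collar and the bridge, out of sight; it carries the pad that presses on the guide's bar and goes down 1.3 mm per rad of tightening, while the knob itself turns in place. Origin on the knob's axis, about 96 mm above the bench
- knob_grip (a point): on the knob's axis, middle of its wings, 130 mm above the bench. The wings are one upright black bar: 12 mm thick (this frame's x), 80 mm long (y, 40 mm to each side), 28 mm high (14 mm up and down from here); the frame turns with the knob, which stays at its height. Below them a hub 26 mm across. It can be pinched or pushed round at a wing
- knob (a joint): turn of the clamp knob, rad; grows as tightened, clockwise from above; 0 to 0.4 at the start, limit 6.2; stays where left. Loose it takes 0.04 N m; the bite (pad meets bar) comes 0.4 to 3.2 rad after the start, different each time, not visible; from there 0.5 N m more per rad. This is friction: felt while the knob turns, fading when the hand stops
- gummy_stone: orange abrasive rubber block 60 x 26 x 14 mm lying on the grinder's deck; to be left alone
- stone: green and steel diamond stone 70 x 25 x 12 mm lying on the grinder's deck; to be left alone
- wax_bar: yellow bar of wax 90 x 40 x 25 mm lying on the grinder's deck; to be left alone
- scraper: white plastic scraper 140 x 60 x 5 mm, flat on the bench to the left of the grinder; to be left alone
Mind the look-alikes: they are no part of the job. Leave any turquoise look-alike of the guide alone.

How it is judged (in metres and radians):
On the way, in this order (a step that is already met when the one before it is completed fails the run):
1. the guide's face touches the ski's edge (gap under 3 mm) while the clamp is still loose (x of guide_face in the frame of ski above -0.037 m and angle between the x axis of guide and the x axis of ski, either way round below 0.035 rad and contact force between screw and guide below 3 N), for 0.2 s.
2. the clamp bites on the guide's bar with the guide up against the ski (x of guide_face in the frame of ski above -0.037 m and angle between the x axis of guide and the x axis of ski, either way round below 0.035 rad and contact force between screw and guide above 6 N), for 0.05 s.
At the end, for the whole second after the job is handed in: The guide's black face stands at the ski's edge (gap under 3 mm, square to it within 2 degrees), the clamp pad presses on the guide's bar with 14 to 50 N (about 22 to 80 degrees of turn beyond the bite), knob and guide are released and at rest (x of guide_face in the frame of ski above -0.037 m and angle between the x axis of guide and the x axis of ski, either way round below 0.035 rad and contact force between screw and guide between 14 and 50 N and linear speed of guide below 0.01 m/s and velocity of joint knob between -0.05 and 0.05 rad/s); the robot touches nothing.
It fails at once if the clamp is overtightened (pad force over 58 N) (contact force between screw and guide above 58 N).
It fails at once if the ski is jammed: the guide presses on it with more than 45 N (contact force between guide and ski above 45 N).
It fails at once if the ski is shifted by more than 12 mm (distance of ski from where it was at the start of the episode above 0.012 m).
It fails at once if another thing is moved by more than 15 mm (distance of any of gummy_stone, stone, wax_bar, scraper from where it was at the start of the episode above 0.015 m).
It also fails if it takes over 61 s, if anything falls off the work surface, if the arm or the gripper's body presses on something with over 40 N, if the wrist force passes 120 N, or if a joint passes its speed limit or range.

### The arm

A 6-joint arm with a two-finger parallel gripper is mounted at the origin on the work surface. World frame = base frame: x ahead of the robot, y to its left, z up, the work surface at z = 0. Lengths are in mm, angles in rad, forces in N, time in s.
With the tool pointing down it reaches from about 275 to 750 mm from the base axis. Payload 10.2 kg.
Tool frame: the origin (TCP) lies at the very end of the fingers, on their centre line; the grasp point (between the pads) lies ctrl.grip_depth behind it (ctrl.grip_depth is the distance from the TCP to the grasp point, in mm); z points along the fingers, y is the direction in which the jaws open and shut (so a half turn about z gives the same grasp; the last joint's range is limited). The gripper opens to 85 mm and grips with 20 to 120 N. Pads are 22 mm wide; open, the fingers measure 114 mm over their backs; the gripper's body (76 mm by 85 mm) begins 54 mm behind the grasp point. The pads swing forward as they close: fully open they stand 13 mm farther back than shut.
Start: joints at [-1.425, 0.313, 1.498, -0, 1.331, -0.223], TCP at [189.248, -489.71, 231.294] pointing down, gripper open.
Joint ranges: [-2.94, 2.94], [-0.97, 2.17], [0.19, 2.56], [-1.23, 4.37], [0.02, 3.11], [-2.88, 2.88]. Speed limits (rad/s): [2.39, 2.39, 3.01, 3.14, 3.14, 3.14].

### API

Orientations are given as a unit quaternion [w, x, y, z].
In Python, from rig import telemetry, eyes, ctrl, nets gives the robot as it stands. The module is installed in compiled form; this text tells all that it offers.
- The arm moves only by the tool drive_tool, never from a script. Its argument "series" is text: rows parted by semicolons, each of 7 numbers parted by spaces: the shift along the tool's x, y, z normalised to -1 to 1, where 1 is 0.12 m, then the turn, a rotation vector about the tool's x, y, z normalised to -1 to 1, where 1 is 0.5 rad, then the opening, from 0 (shut) to 1 (fully open). In form: tx ty tz wx wy wz hand; .... A call has 1 to 20 rows; each row is the pose to reach, as a shift and turn from the pose measured when the call began, along the tool's axes at that moment; what a row does not reach only later rows make up. A row lasts 1/10 s, in which the tool goes at most 50 mm and 8.59 degrees, less where a joint would pass 70% of its speed; a pose out of reach is approached as far as the arm can. A call with a number of a shift or a turn outside -1 to 1 is refused whole. A call with a gripper value outside its range is refused whole. The fingers move at their own pace and stop on an object; "newtons" is the grip in N (left out, the last holds). Time passes only in rows, so rows that repeat a pose let the fingers close. It gives the time, the measured TCP pose, the force and the opening at its end, in the units of the state.
- telemetry.sense(): the state, without advancing time (a new reading comes with each control period).
- eyes.capture(name): name is "side" or "top"; returns a dict with "frame" (400x640x3 uint8, red, green, blue), "fx", "fy", "cx", "cy" (pixels), "view" (4x4, takes a point from world to camera coordinates). Camera axes: x right, y up, looking along -z (the intrinsics and any distortion apply to the point x, -y, -z); pixel columns grow to the right and rows downward; lengths in mm; the calibration is good to about 2 mm. A picture is of the moment at which its call begins. There is no depth.
- ctrl.finish_job(): hands the job in, once; it reports no verdict.
Trained networks look in a picture, given as the dict that the camera call returned (one of the last four; its "shot" number tells which), for a name from the list of things; names that differ only in an ending like _2 or _b are one class to them, and where a whole thing is asked for, a point or a joint stands for the part that bears it (a point fixed in the world has none). Each returns a list of dicts, best first, with "confidence" (0 to 1); they miss things now and then, are a little off and sometimes report something else, mostly with a low value. They report only what shows in the picture. A call takes as long as a camera call. They do not tell look-alikes from the thing itself.
- nets.spot_in(name, picture): "rect" ([left, top, right, bottom] in pixels, round what is visible of it).
The state is a dict: "time_s": time; "joints": joint angles; "dq": joint speeds; "tau": joint torques, N m; "eef_pos": TCP position; "ee_rot": TCP orientation; "force": force on the tool from outside, world axes, zero at the start; "wrist_torque": the same for the moment, N m; "grip_width": opening from 0.0 (shut) to 1.0 (fully open).
Only numpy, scipy, OpenCV 4.12 (cv2) and the standard library are available. Lean on these libraries where they do the work, as an engineer would, in place of code of your own. Each camera call takes 0.05 s, during which the arm holds its last target. There are 200 camera calls.

## Working session

There is one attempt and no reset: what is moved stays moved. The work goes in short steps, Python scripts to look and compute and a tool call to move; the robot and the scene stay as the last step left them, time stands still between calls to the robot, and variables do not carry over. Pictures are saved under pics/ and viewed, about 8 in all and at most 12, crops included, and the job is handed in when it is done.

Besides the shell and the picture viewer there is one more tool, called after "Request:" as a command line: name --argument value ..., lists and objects as JSON in quotes. drive_tool: Moves the arm, as the interface text tells. Scaled input: -1 to 1 covers 0.12 m each way for a shift and 0.5 rad each way for a turn. Its arguments: {"type":"object","properties":{"series":{"type":"string"},"newtons":{"type":"number"}},"required":["series"]}

```bash
mkdir -p pics; cat > h.py <<'E'
from rig import telemetry, eyes, ctrl, nets
import numpy as np, cv2
def save(p,n): cv2.imwrite('pics/'+n,cv2.cvtColor(p['frame'],cv2.COLOR_RGB2BGR))
E
python3 - <<'E'
from h import *
s=telemetry.sense(); print(s, ctrl.grip_depth)
for c in ('side','top'):
    p=eyes.capture(c); save(p,c+'0.png'); print(c,p['fx'],p['fy'],p['cx'],p['cy'],[k for k in p if k!='frame']); print(np.round(p['view'],4).tolist())
    for n in ('guide','guide_tab','knob_grip','ski','bridge_top','rear_guide','grinder','gummy_stone','stone','wax_bar','scraper'):
        try: print(n,[(np.round(d['rect']).tolist(),round(d['confidence'],2)) for d in nets.spot_in(n,p)][:3])
        except Exception as e: print(n,e)
print(telemetry.sense()['time_s'])
E
```

```text
{'time_s': 0.0, 'joints': array([-1.42542121e+00,  3.13453220e-01,  1.49843646e+00,  1.54015304e-05,
        1.33101377e+00, -2.23405321e-01]), 'dq': array([-1.24899209e-05, -4.56733488e-04, -3.08502397e-04, -1.88434066e-03,
        2.95834067e-04,  4.36612710e-04]), 'tau': array([-1.64835051e-04, -4.12270403e+01, -2.59742993e+01, -2.65042736e-04,
        4.15553106e-03,  2.28963063e-05]), 'eef_pos': array([ 189.20220721, -489.44397263,  230.73366685]), 'ee_rot': array([-6.54610957e-04,  9.83048360e-01,  1.83345279e-01,  3.30376206e-05]), 'force': array([-0.27181107,  0.01258147, -0.0672081 ]), 'wrist_torque': array([-0.01513125, -0.0030284 , -0.0357279 ]), 'grip_width': 0.9997717384290135} 18.700000000000003
side 436.48153615743104 436.48153615743104 326.78202046583795 204.22967881966144 ['fx', 'fy', 'cx', 'cy', 'view', 'shot']
[[-0.9107, -0.413, -0.0065, 425.4529], [0.3061, -0.6852, 0.6609, -152.4646], [-0.2774, 0.5999, 0.7504, -1045.5686], [0.0, 0.0, 0.0, 1.0]]
guide [([445.0, 125.0, 469.0, 167.0], 0.92), ([276.0, 174.0, 365.0, 240.0], 0.86)]
guide_tab [([277.0, 176.0, 365.0, 234.
[... 1006 characters left out ...]
00.0, 183.0, 324.0, 197.0], 0.61)]
guide_tab [([294.0, 163.0, 342.0, 233.0], 0.59), ([436.0, 249.0, 508.0, 289.0], 0.56)]
knob_grip [([300.0, 185.0, 323.0, 196.0], 0.54)]
ski [([293.0, 158.0, 340.0, 232.0], 0.73), ([163.0, 110.0, 488.0, 190.0], 0.7)]
bridge_top [([243.0, 74.0, 450.0, 232.0], 0.67)]
rear_guide [([241.0, 73.0, 450.0, 239.0], 0.93), ([162.0, 112.0, 485.0, 188.0], 0.47)]
grinder [([241.0, 72.0, 450.0, 237.0], 0.65)]
gummy_stone [([300.0, 185.0, 320.0, 196.0], 0.5), ([271.0, 189.0, 282.0, 206.0], 0.44)]
stone [([251.0, 177.0, 259.0, 200.0], 0.5), ([161.0, 112.0, 486.0, 188.0], 0.49)]
wax_bar [([345.0, 187.0, 361.0, 220.0], 0.91)]
scraper [([195.0, 172.0, 221.0, 215.0], 0.55)]
1.2
```

```bash
python3 - <<'E'
import cv2,numpy as np
t=cv2.imread('pics/top0.png');s=cv2.imread('pics/side0.png')
cv2.imwrite('pics/t1.png',cv2.resize(t[70:245,235:460],None,fx=3.4,fy=3.4,interpolation=cv2.INTER_CUBIC))
cv2.imwrite('pics/s1.png',cv2.resize(s[40:300,180:480],None,fx=2.3,fy=2.3,interpolation=cv2.INTER_CUBIC))
E
```

```text
(no output)
```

View pics/t1.png

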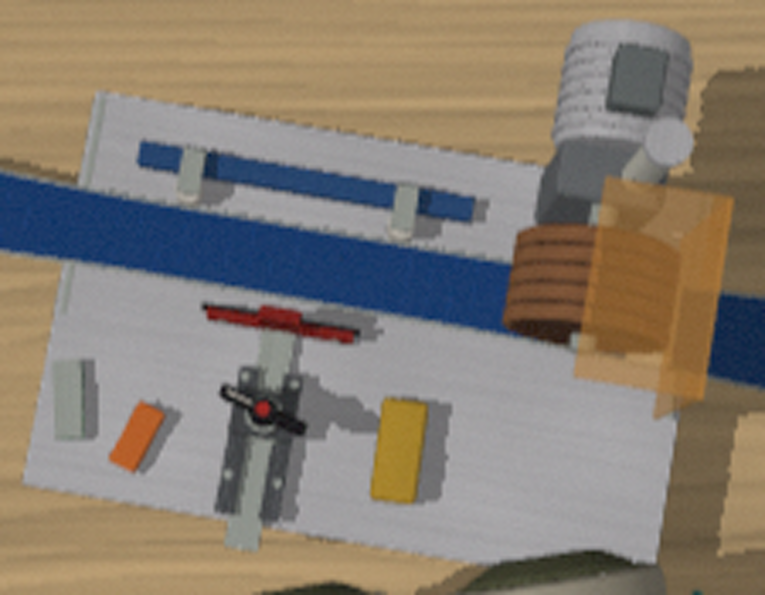

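View pics/s1.png

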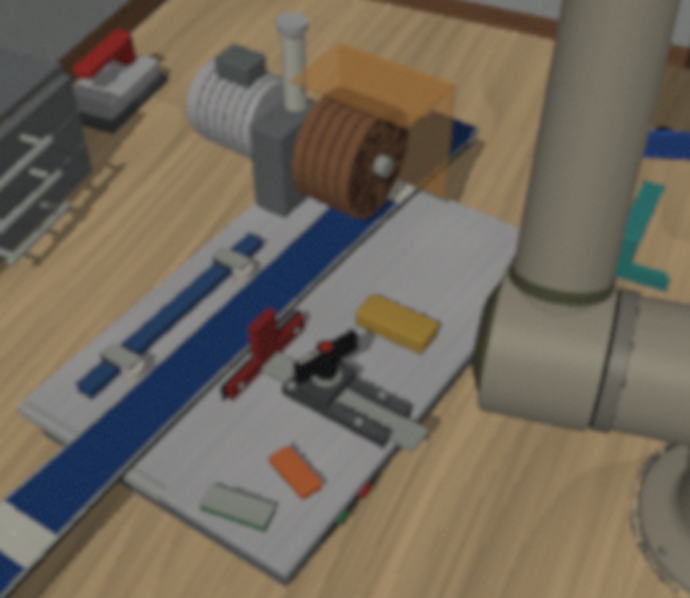

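```bash
cat > fit.py <<'E'
import numpy as np
from scipy.optimize import least_squares
C={'side':(436.4815,326.782,204.2297,np.array([[-0.9107,-0.413,-0.0065,425.4529],[0.3061,-0.6852,0.6609,-152.4646],[-0.2774,0.5999,0.7504,-1045.5686]])),
'top':(488.53985,316.4192,195.0197,np.array([[-0.0086,-1,-0.0043,60.9381],[0.9959,-0.0089,0.0899,-445.5173],[-0.0899,-0.0036,0.9959,-1492.2694]]))}
def proj(c,P):
    f,cx,cy,V=C[c]; q=V@np.r_[P,1]; return np.array([cx+f*q[0]/-q[2],cy+f*q[1]/q[2]])
def ray(c,uv,z):
    f,cx,cy,V=C[c]; d=V[:,:3].T@np.array([(uv[0]-cx)/f,-(uv[1]-cy)/f,-1]); o=-V[:,:3].T@V[:,3]
    return o+d*(z-o[2])/d[2]
def T(p): return np.array(p)/3.4+[235,70]
def S(p): return np.array(p)/2.3+[180,40]
def G(g,P): c,s=np.cos(g[2]),np.sin(g[2]); return np.array([g[0]+c*P[0]-s*P[1],g[1]+s*P[0]+c*P[1],P[2]])
def inv(g,P): c,s=np.cos(g[2]),np.sin(g[2]); d=P[:2]-g[:2]; return np.array([c*d[0]+s*d[1],-s*d[0]+c*d[1],P[2]])
E
cat > f1.py <<'E'
from fit import *
obs=[('top',T((98,92)),(265,200,70)),('top',T((25,483)),(-95,200,70)),('top',T((657,562)),(-95,-360,70)),('top',T((263,409)),(0,0,146)),
('side',S((20,408)),(265,200,70)),('side',S((288,572)),(-95,200,70)),('side',S((327,347)),(0,0,146)),]
def res(g): return np.concatenate([proj(c,G(g,P))-uv for c,uv,P in obs])
r=least_squares(res,[430,70,0.1],loss='soft_l1'); g=r.x; print('g',g); print(np.round(r.fun if 0 else res(g),1).reshape(-1,2))
for n,p,z in [('tabtop',(280,316),138),('stripL',(206,308),92),('stripR',(358,337),92),('wingL',(222,392),144),('wingR',(305,428),144),('skinear1',(65,258),82),('skinear2',(500,328),82),('barend',(242,547),78)]:
    P=ray('top',T(p),z); print(n,np.round(P,1),'grinder',np.round(inv(g,P),1))
E
python3 f1.py
```

```text
g [448.85082163  67.07951352  -6.44969217]
[[-1.9 -0.1]
 [-0.6  1.4]
 [-0.4  7.8]
 [ 0.3 -0.2]
 [-2.2 -1. ]
 [ 0.8 -0.6]
 [-0.5 -1.8]]
tabtop [527.8  53.1 138. ] grinder [ 80.2  -0.6 138. ]
stripL [542.7 117.7  92. ] grinder [84.2 65.5 92. ]
stripR [515.9 -14.6  92. ] grinder [ 79.7 -69.4  92. ]
wingL [463.1 102.3 144. ] grinder [  8.2  37.1 144. ]
wingR [432.2  33.1 144. ] grinder [-10.8 -36.3 144. ]
skinear1 [590.  242.3  82. ] grinder [110.2 196.2  82. ]
skinear2 [ 524.2 -139.7   82. ] grinder [ 108.6 -191.4   82. ]
barend [334.6  88.   78. ] grinder [-116.2    1.7   78. ]
```

```bash
sed -i "s/('top',T((657,562)),(-95,-360,70)),/('top',T((65,258)),(105,196,82)),('top',T((500,328)),(105,-191,82)),/; s/\[430,70,0.1\]/[445,67,-.17]/" f1.py; echo "
for n,p,z in [('guard',(655,415),290),('guard',(575,370),290),('wheel',(530,340),170)]: P=ray('top',T(p),z); print(n,inv(g,P))" >>f1.py; python3 f1.py
cat > go.py <<'E'
import sys; from h import *
a=[float(v) for v in sys.argv[1:]]
s=telemetry.sense(); w,x,y,z=s['ee_rot']; p=s['eef_pos']
phi=2*np.arctan2(y,x)
if len(a)==4:
    d=np.array(a[:3])-p
    print('cmd',np.round([ (d[0]*np.cos(phi)+d[1]*np.sin(phi))/120,(d[0]*np.sin(phi)-d[1]*np.cos(phi))/120,-d[2]/120],3),'wz',np.round(-((a[3]-phi+np.pi)%(2*np.pi)-np.pi)/.5,3))
print('t',round(s['time_s'],2),'p',p.round(1),'phi',round(phi,3),'tilt',np.round([w,z],4),'F',s['force'].round(2),'M',s['wrist_torque'].round(3),'tau6',round(s['tau'][5],3),'j',s['joints'].round(2),'g',round(s['grip_width'],3))
E
python3 go.py 290 -200 260 1.4
```

```text
g [ 4.48193243e+02  6.73824654e+01 -1.76258645e-01]
[[-1.  -0.4]
 [-0.8  0.9]
 [ 0.1  1.3]
 [-0.2  2. ]
 [ 0.2  0. ]
 [-1.9 -1.9]
 [ 0.1 -0.5]
 [-0.3 -1.6]]
tabtop [527.8  53.1 138. ] grinder [ 80.9  -0.  138. ]
stripL [542.7 117.7  92. ] grinder [84.2 66.1 92. ]
stripR [515.9 -14.6  92. ] grinder [ 81.1 -68.8  92. ]
wingL [463.1 102.3 144. ] grinder [  8.5  37.  144. ]
wingR [432.2  33.1 144. ] grinder [ -9.7 -36.6 144. ]
skinear1 [590.  242.3  82. ] grinder [109.  197.1  82. ]
skinear2 [ 524.2 -139.7   82. ] grinder [ 111.1 -190.6   82. ]
barend [334.6  88.   78. ] grinder [-115.5    0.4   78. ]
guard [  30.36699299 -293.14478987  290.        ]
guard [  53.90561018 -229.13576522  290.        ]
wheel [  90.49876551 -207.25411837  170.        ]
cmd [ 1.653 -1.949 -0.239] wz -2.062
t 1.2 p [ 189.3 -489.7  231.3] phi 0.369 tilt [-0.  0.] F [-0.    0.1  -0.55] M [-0.012  0.026  0.003] tau6 0.0 j [-1.43  0.31  1.5   0.    1.33 -0.22] g 0.999
```

Request:
drive_tool --series "0.4 -0.4 -0.1 0 0 -0.3 0; 0.8 -0.8 -0.2 0 0 -0.6 0; 1 -1 -0.3 0 0 -0.9 0; 1 -1 -0.3 0 0 -1 0; 1 -1 -0.3 0 0 -1 0" --newtons 40

```text
time_s: 1.7
eef_pos: [259.0, -332.8, 268.6]
ee_rot: [0.001, 0.906, 0.423, 0.0]
force: [1.2, -0.4, -0.7]
grip_width: 0.143
```

```bash
python3 go.py 320 -170 260 1.396
```

```text
cmd [ 1.366 -0.482  0.071] wz -1.046
t 1.7 p [ 259.  -332.8  268.6] phi 0.873 tilt [0.0012 0.0001] F [ 1.24 -0.38 -0.72] M [-0.085 -0.045 -0.026] tau6 -0.152 j [-1.19  0.05  1.72  0.    1.37 -0.49] g 0.143
```

Request:
drive_tool --series "0.4 -0.15 0 0 0 -0.3 0; 0.8 -0.3 0 0 0 -0.6 0; 1 -0.5 0 0 0 -0.9 0; 1 -0.5 0 0 0 -1 0; 1 -0.5 0 0 0 -1 0"

```text
time_s: 2.2
eef_pos: [290.2, -202.4, 268.4]
ee_rot: [0.002, 0.773, 0.634, -0.0]
force: [0.5, -0.6, 0.4]
grip_width: -0.0
```

```bash
python3 go.py 420 -20 230 1.396; python3 -c "
from fit import *
g=[448.2,67.4,-.175]
for x in (44,47,50): print(G(g,(x,0,105)))"
```

```text
cmd [1.703 0.762 0.32 ] wz -0.046
t 2.2 p [ 290.2 -202.4  268.4] phi 1.373 tilt [ 0.0015 -0.0003] F [ 0.45 -0.58  0.37] M [-0.024  0.004  0.007] tau6 -0.595 j [-0.94 -0.11  1.87 -0.    1.38 -0.75] g -0.0
[491.52796771  59.73924195 105.        ]
[494.48214733  59.21691753 105.        ]
[497.43632695  58.69459312 105.        ]
```

Request:
drive_tool --series "0.4 0.2 0 0 0 0 0; 0.8 0.4 0 0 0 0 0; 1 0.5 0.1 0 0 -0.04 0; 1 0.5 0.1 0 0 -0.04 0; 1 0.5 0.1 0 0 -0.04 0"

```text
time_s: 2.7
eef_pos: [372.8, -97.2, 255.8]
ee_rot: [0.001, 0.767, 0.641, -0.001]
force: [0.3, -1.0, 0.0]
grip_width: 0.001
```

```bash
python3 go.py 494 59 200 1.396
```

```text
cmd [1.461 0.762 0.465] wz -0.008
t 2.7 p [372.8 -97.2 255.8] phi 1.392 tilt [ 0.0011 -0.0007] F [ 0.32 -0.96  0.01] M [0.059 0.01  0.047] tau6 0.102 j [-0.56 -0.02  1.83 -0.    1.34 -0.38] g 0.001
```

Request:
drive_tool --series "0.4 0.25 0.1 0 0 0 0; 0.8 0.5 0.2 0 0 0 0; 1 0.76 0.4 0 0 0 0; 1 0.76 0.46 0 0 0 0; 1 0.76 0.46 0 0 0 0"

```text
time_s: 3.2
eef_pos: [483.8, 3.5, 198.7]
ee_rot: [-0.0, 0.768, 0.64, -0.002]
force: [0.0, -0.8, 0.3]
grip_width: -0.001
```

```bash
python3 go.py 494 59 160 1.396
```

```text
cmd [0.47  0.001 0.323] wz -0.012
t 3.2 p [483.8   3.5 198.7] phi 1.39 tilt [-0.0002 -0.0019] F [ 0.01 -0.78  0.32] M [-0.023 -0.052 -0.041] tau6 0.216 j [-0.23  0.25  1.67 -0.    1.23 -0.05] g -0.001
```

Request:
drive_tool --series "0.25 0 0.1 0 0 0 0; 0.47 0 0.32 0 0 -0.01 0; 0.47 0 0.32 0 0 -0.01 0; 0.47 0 0.32 0 0 -0.01 0"

```text
time_s: 3.6
eef_pos: [493.7, 57.3, 161.1]
ee_rot: [0.0, 0.767, 0.642, -0.002]
force: [-0.1, 0.1, -0.1]
grip_width: -0.001
```

```bash
python3 - <<'E'
from h import *
from fit import proj
p=eyes.capture('side');q=eyes.capture('top')
e=telemetry.sense()['eef_pos'];print(e)
a=p['frame'][130:270,250:410];b=q['frame'][130:270,240:400]
print(proj('side',e)-[250,130],proj('top',e)-[240,130])
im=np.hstack([cv2.resize(i,None,fx=2.5,fy=2.5,interpolation=cv2.INTER_CUBIC) for i in (a,b)])
save({'frame':im},'a2.png')
E
python3 go.py 494 59 105 1.396
```

```text
[494.17707181  57.2052969  161.65056477]
[55.84232955 45.9928585 ] [75.98878331 43.48251548]
cmd [ 0.014 -0.004  0.472] wz -0.006
t 3.7 p [494.2  57.2 161.7] phi 1.393 tilt [ 0.0007 -0.0012] F [ 0.71 -0.44 -0.34] M [ 0.018 -0.015 -0.041] tau6 -0.007 j [-0.12  0.32  1.68 -0.    1.14  0.06] g 0.004
```

View pics/a2.png

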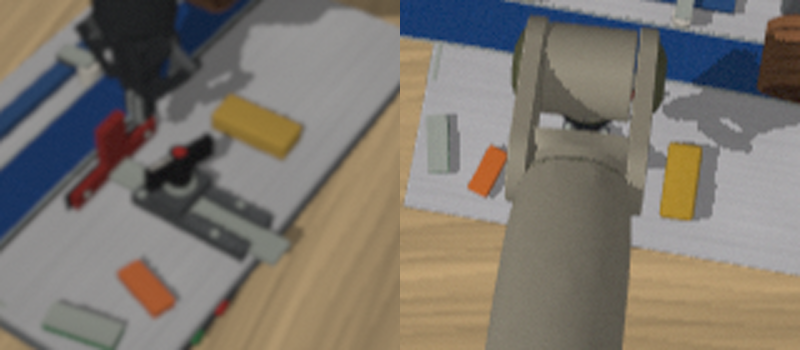

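Request:
drive_tool --series "0.01 0 0.15 0 0 0 0; 0.01 0 0.3 0 0 0 0; 0.01 0 0.42 0 0 0 0; 0.01 0 0.47 0 0 0 0; 0.01 0 0.47 0 0 0 0"

```text
time_s: 4.2
eef_pos: [494.4, 57.4, 105.6]
ee_rot: [0.001, 0.768, 0.641, -0.001]
force: [-0.0, -0.5, 0.7]
grip_width: -0.002
```

```bash
python3 go.py 500 58 105 1.396
```

```text
cmd [0.013 0.045 0.005] wz -0.009
t 4.2 p [494.4  57.4 105.6] phi 1.392 tilt [ 0.0008 -0.0012] F [-0.02 -0.51  0.71] M [ 0.01  -0.036  0.026] tau6 -0.005 j [-0.12  0.4   1.74 -0.    1.01  0.06] g -0.002
```

Request:
drive_tool --series "0.015 0.025 0 0 0 0 0; 0.015 0.05 0 0 0 0 0; 0.015 0.075 0 0 0 0 0; 0.015 0.1 0 0 0 0 0; 0.015 0.125 0 0 0 0 0"

```text
time_s: 4.7
eef_pos: [509.8, 56.5, 105.7]
ee_rot: [0.001, 0.768, 0.641, -0.001]
force: [-0.6, 0.2, -1.0]
grip_width: -0.001
```

Request:
drive_tool --series "0 0.025 0 0 0 0 0; 0 0.05 0 0 0 0 0; 0 0.075 0 0 0 0 0"

```text
time_s: 5.0
eef_pos: [518.6, 55.0, 105.6]
ee_rot: [0.0, 0.767, 0.641, -0.001]
force: [-4.1, 1.1, 1.8]
grip_width: -0.003
```

Request:
drive_tool --series "0 0.02 0 0 0 0 0; 0 0.04 0 0 0 0 0; 0 0.06 0 0 0 0 0; 0 0.08 0 0 0 0 0"

```text
time_s: 5.4
eef_pos: [527.5, 53.4, 105.6]
ee_rot: [-0.0, 0.767, 0.641, -0.002]
force: [-17.9, 3.9, 11.7]
grip_width: 0.002
```

```bash
python3 - <<'E'
from h import *
p=eyes.capture('side')
print(telemetry.sense()['force'],telemetry.sense()['eef_pos'])
save({'frame':cv2.resize(p['frame'][150:240,260:360],None,fx=6,fy=6,interpolation=cv2.INTER_CUBIC)},'a3.png')
E
```

```text
[-8.75711386  1.62510132  5.23238693] [527.33923985  53.40414186 105.61546589]
```

View pics/a3.png

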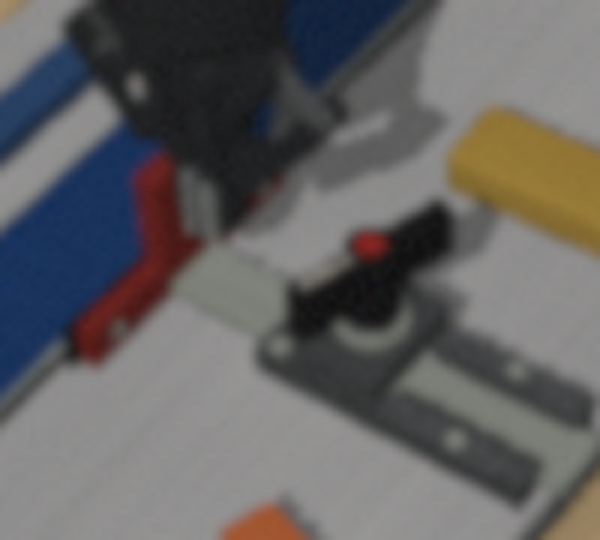

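Request:
drive_tool --series "0 0.008 0 0 0 0 0; 0 0.012 0 0 0 0 0"

```text
time_s: 5.65
eef_pos: [527.3, 53.4, 105.6]
ee_rot: [-0.002, 0.767, 0.641, -0.004]
force: [-16.5, 2.4, 10.5]
grip_width: -0.0
```

```bash
python3 go.py
```

```text
t 5.65 p [527.3  53.4 105.6] phi 1.392 tilt [-0.0021 -0.004 ] F [-16.47   2.41  10.52] M [ 0.181  2.186 -0.061] tau6 -0.028 j [-0.12  0.46  1.64 -0.    1.05  0.06] g -0.0
```

Request:
drive_tool --series "0 -0.1 0 0 0 0 0; 0 -0.13 -0.1 0 0 0 0; 0 -0.13 -0.5 0 0 0 0; 0 -0.13 -0.9 0 0 0 0.3; 0 -0.3 -0.9 0 0 0 0.5; 0 -0.5 -0.8 0 0 0 0.5"

```text
time_s: 6.25
eef_pos: [470.8, 63.9, 205.2]
ee_rot: [0.001, 0.767, 0.641, -0.001]
force: [0.4, -0.2, -0.7]
grip_width: 0.491
```

```bash
python3 go.py 448.2 67.4 170 1.154; python3 - <<'E'
from h import *
p=eyes.capture('side')
save({'frame':cv2.resize(p['frame'][150:240,250:370],None,fx=6,fy=6,interpolation=cv2.INTER_CUBIC)},'a4.png')
E
```

```text
cmd [-0.005 -0.191  0.293] wz 0.476
t 6.25 p [470.8  63.9 205.2] phi 1.392 tilt [ 0.0008 -0.0012] F [ 0.43 -0.2  -0.69] M [-0.086 -0.043 -0.001] tau6 -0.054 j [-0.11  0.23  1.68 -0.    1.23  0.07] g 0.491
```

View pics/a4.png

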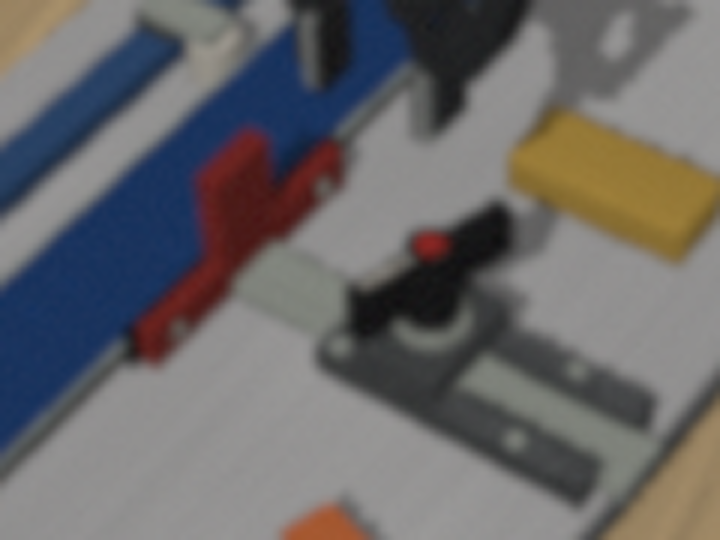

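```bash
python3 - <<'E'
from fit import *
t=T((263,408)); 
for z in (144,148,152): print(z,ray('top',t,z),ray('side',(322,190.8),z))
# wing ends upper edges side
for n,p in (('far',(505,207)),('near',(352,290))):
    print(n,[ray('side',np.array(p)/6+[250,150],144).round(1)])
E
```

```text
144 [449.29321001  68.04111675 144.        ] [446.62898446  70.09016308 144.        ]
148 [448.89035433  67.99354871 148.        ] [445.00269446  73.46803969 148.        ]
152 [448.48749865  67.94598067 152.        ] [443.37640447  76.84591631 152.        ]
far [array([428.9,  39.8, 144. ])]
near [array([464.7, 104.1, 144. ])]
```

Request:
drive_tool --series "0 -0.1 0.1 0 0 0.2 0.5; 0 -0.19 0.2 0 0 0.4 0.5; 0 -0.19 0.29 0 0 0.48 0.5; 0 -0.19 0.29 0 0 0.48 0.5"

```text
time_s: 6.7
eef_pos: [443.5, 68.9, 167.1]
ee_rot: [-0.002, 0.838, 0.545, -0.004]
force: [-0.1, 0.5, 0.2]
grip_width: 0.502
```

```bash
python3 go.py 448.2 67.4 119 1.154; python3 - <<'E'
from h import *
p=eyes.capture('side')
save({'frame':cv2.resize(p['frame'][140:230,260:380],None,fx=6,fy=6,interpolation=cv2.INTER_CUBIC)},'a5.png')
E
```

```text
cmd [0.005 0.041 0.401] wz -0.003
t 6.7 p [443.5  68.9 167.1] phi 1.153 tilt [-0.0018 -0.0044] F [-0.09  0.46  0.22] M [-0.001  0.012 -0.019] tau6 0.473 j [-0.11  0.22  1.8  -0.    1.13  0.31] g 0.502
```

View pics/a5.png

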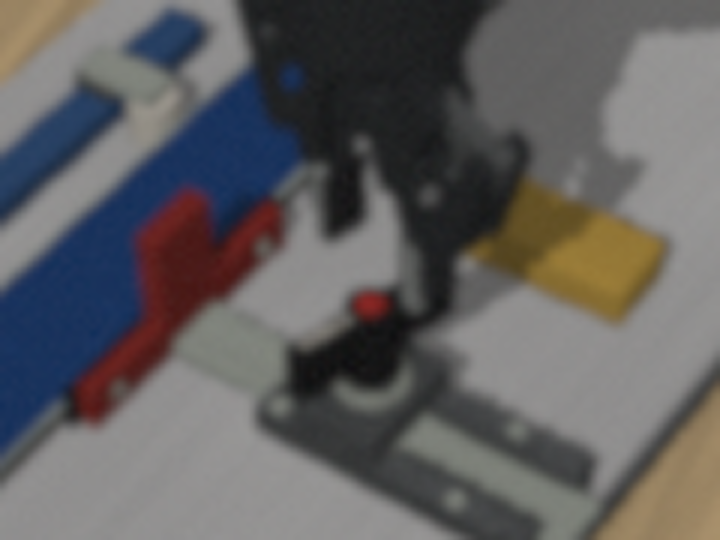

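Request:
drive_tool --series "0.01 0.04 0.1 0 0 0 0.5; 0.01 0.04 0.2 0 0 0 0.5; 0.01 0.04 0.3 0 0 0 0.5; 0.01 0.04 0.4 0 0 0 0.5; 0.01 0.04 0.4 0 0 0 0.5"

```text
time_s: 7.25
eef_pos: [448.3, 67.8, 118.5]
ee_rot: [-0.002, 0.838, 0.546, -0.005]
force: [1.0, -0.4, 0.4]
grip_width: 0.499
```

Request:
drive_tool --series "0 0 0 0 0 0 0; 0 0 0 0 0 0 0; 0 0 0 0 0 0 0; 0 0 0 0 0 0 0; 0 0 0 0 0 0 0" --newtons 60

```text
time_s: 7.75
eef_pos: [448.7, 67.7, 119.1]
ee_rot: [-0.002, 0.838, 0.546, -0.004]
force: [-1.4, -0.2, 5.9]
grip_width: 0.125
```

```bash
python3 go.py 448.2 68 119 1.154
```

```text
cmd [ 0.    -0.004  0.001] wz 0.001
t 7.75 p [448.7  67.7 119.1] phi 1.155 tilt [-0.0017 -0.0043] F [-1.43 -0.2   5.9 ] M [-0.141  0.074 -0.009] tau6 0.04 j [-0.11  0.29  1.85 -0.    1.01  0.31] g 0.125
```

Request:
drive_tool --series "0 0 0 0 0 0.15 0; 0 0 0 0 0 0.3 0; 0 0 0 0 0 0.45 0; 0 0 0 0 0 0.6 0"

```text
time_s: 8.15
eef_pos: [448.1, 68.1, 119.1]
ee_rot: [-0.002, 0.911, 0.413, -0.005]
force: [-4.7, 3.5, 5.0]
grip_width: 0.13
```

```bash
python3 go.py
```

```text
t 8.15 p [448.1  68.1 119.1] phi 0.852 tilt [-0.0016 -0.005 ] F [-4.73  3.52  4.96] M [0.333 0.531 0.084] tau6 -0.94 j [-0.11  0.29  1.85 -0.    1.01  0.61] g 0.13
```

Request:
drive_tool --series "0 0 0 0 0 0.15 0; 0 0 0 0 0 0.3 0; 0 0 0 0 0 0.45 0; 0 0 0 0 0 0.6 0"

```text
time_s: 8.55
eef_pos: [447.7, 68.6, 119.1]
ee_rot: [-0.001, 0.963, 0.271, -0.005]
force: [-3.7, 4.6, 4.0]
grip_width: 0.127
```

```bash
python3 go.py
```

```text
t 8.55 p [447.7  68.6 119.1] phi 0.548 tilt [-0.0014 -0.0055] F [-3.75  4.57  3.98] M [0.603 0.331 0.041] tau6 -0.938 j [-0.11  0.29  1.85 -0.    1.01  0.92] g 0.127
```

Request:
drive_tool --series "0 0 0 0 0 0.15 0; 0 0 0 0 0 0.3 0; 0 0 0 0 0 0.45 0; 0 0 0 0 0 0.6 0"

```text
time_s: 8.95
eef_pos: [447.4, 69.2, 119.1]
ee_rot: [-0.001, 0.992, 0.122, -0.006]
force: [-2.2, 5.0, 2.5]
grip_width: 0.125
```

```bash
python3 go.py
```

```text
t 8.95 p [447.4  69.2 119.1] phi 0.245 tilt [-0.0013 -0.0058] F [-2.18  5.02  2.54] M [0.827 0.144 0.076] tau6 -0.919 j [-0.11  0.29  1.85 -0.    1.01  1.22] g 0.125
```

Request:
drive_tool --series "0 0 0 0 0 0.15 0; 0 0 0 0 0 0.3 0; 0 0 0 0 0 0.45 0; 0 0 0 0 0 0.6 0"

```text
time_s: 9.35
eef_pos: [447.4, 69.8, 119.1]
ee_rot: [-0.001, 1.0, -0.029, -0.006]
force: [-1.2, 5.1, 2.5]
grip_width: 0.127
```

```bash
python3 go.py
```

```text
t 9.35 p [447.4  69.8 119.1] phi -0.058 tilt [-0.0011 -0.0059] F [-1.24  5.08  2.52] M [ 0.892 -0.061  0.093] tau6 -0.857 j [-0.11  0.29  1.85  0.    1.01  1.52] g 0.127
```

Request:
drive_tool --series "0 0 0 0 0 0.15 0; 0 0 0 0 0 0.3 0; 0 0 0 0 0 0.45 0; 0 0 0 0 0 0.6 0"

```text
time_s: 9.75
eef_pos: [447.5, 70.5, 119.2]
ee_rot: [-0.001, 0.984, -0.179, -0.006]
force: [0.7, 4.7, 0.2]
grip_width: 0.127
```

```bash
python3 go.py
```

```text
t 9.75 p [447.5  70.5 119.2] phi -0.361 tilt [-0.0009 -0.0058] F [0.75 4.7  0.2 ] M [ 0.93  -0.339  0.21 ] tau6 -0.783 j [-0.1   0.29  1.85  0.    1.01  1.82] g 0.127
```

Request:
drive_tool --series "0 0 0 0 0 0.15 0; 0 0 0 0 0 0.3 0; 0 0 0 0 0 0.45 0; 0 0 0 0 0 0.6 0"

```text
time_s: 10.15
eef_pos: [447.8, 71.1, 119.3]
ee_rot: [-0.001, 0.945, -0.326, -0.005]
force: [1.3, 4.5, 0.3]
grip_width: 0.125
```

```bash
python3 go.py
```

```text
t 10.15 p [447.8  71.1 119.3] phi -0.664 tilt [-0.0009 -0.0054] F [1.29 4.53 0.31] M [ 0.856 -0.478  0.274] tau6 -0.709 j [-0.1   0.29  1.85  0.    1.01  2.13] g 0.125
```

Request:
drive_tool --series "0 0 0 0 0 0.1 0; 0 0 0 0 0 0.25 0" --newtons 100

```text
time_s: 10.35
eef_pos: [448.0, 71.4, 119.4]
ee_rot: [-0.001, 0.923, -0.385, -0.005]
force: [0.5, 2.2, 1.2]
grip_width: 0.12
```

```bash
python3 go.py; python3 - <<'E'
from h import *
for i in range(4):
    eyes.capture('side'); s=telemetry.sense(); print(s['wrist_torque'].round(3),s['tau'][5].round(3),s['joints'][5].round(4),s['time_s'])
E
```

```text
t 10.35 p [448.   71.4 119.4] phi -0.791 tilt [-0.0008 -0.0052] F [0.53 2.23 1.19] M [ 0.376 -0.287  0.239] tau6 -0.895 j [-0.1   0.29  1.85  0.01  1.01  2.25] g 0.12
[ 0.33  -0.263 -0.029] -0.275 2.2589 10.4
[ 0.391 -0.269 -0.165] 0.601 2.2533 10.45
[ 0.454 -0.299 -0.157] 0.136 2.2513 10.5
[ 0.507 -0.337 -0.085] -0.042 2.251 10.55
```

Request:
drive_tool --series "0 0 0 0 0 0.1 0; 0 0 0 0 0 0.2 0; 0 0 0 0 0 0.35 0"

```text
time_s: 10.85
eef_pos: [448.3, 71.6, 119.4]
ee_rot: [-0.001, 0.886, -0.463, -0.005]
force: [2.4, 3.2, -1.0]
grip_width: 0.118
```

```bash
python3 go.py
```

```text
t 10.85 p [448.3  71.6 119.4] phi -0.962 tilt [-0.0009 -0.005 ] F [ 2.39  3.24 -1.01] M [ 0.656 -0.611  0.304] tau6 -0.9 j [-0.1   0.29  1.85  0.01  1.01  2.43] g 0.118
```

Request:
drive_tool --series "0 0 0 0 0 0 0.1; 0 0 0 0 0 0 0.5; 0 0 0 0 0 0 0.5; 0 0 -0.2 0 0 0 0.5; 0 0 -0.5 0 0 0 0.5; 0 0 -0.9 0 0 0 0.5; 0 0 -0.9 0 0 0 0.5"

```text
time_s: 11.55
eef_pos: [451.4, 70.6, 232.7]
ee_rot: [-0.003, 0.887, -0.462, -0.0]
force: [-1.1, -0.5, -0.7]
grip_width: 0.503
```

```bash
python3 go.py;  python3 - <<'E'
from h import *
p=eyes.capture('side')
save({'frame':cv2.resize(p['frame'][150:240,250:370],None,fx=6,fy=6,interpolation=cv2.INTER_CUBIC)},'a6.png')
E
```

```text
t 11.55 p [451.4  70.6 232.7] phi -0.961 tilt [-0.0026 -0.0002] F [-1.15 -0.46 -0.7 ] M [-0.02   0.016  0.014] tau6 0.022 j [-0.11  0.16  1.69  0.01  1.29  2.43] g 0.503
```

View pics/a6.png

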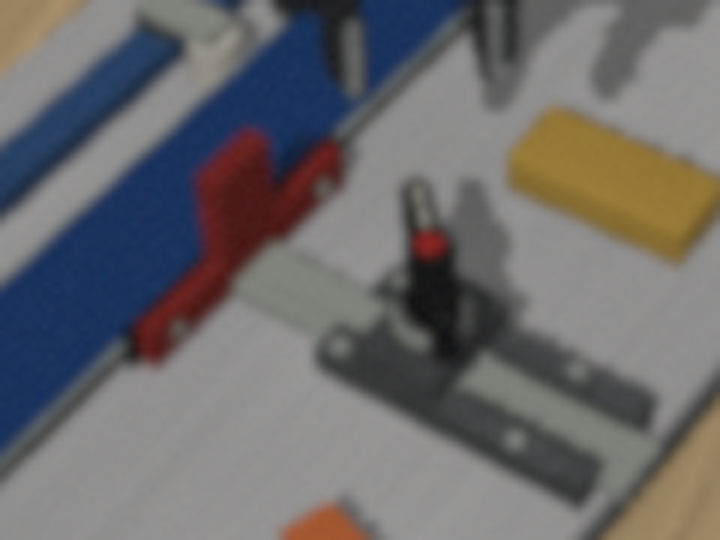

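```bash
python3 - <<'E'
from fit import *
f=lambda p:ray('side',np.array(p)/6+[250,150],144)
c=np.array([448,68.5,144]); print('c px',(proj('side',c)-[250,150])*6)
for p in ((417,182),(447,310),(449,330)):
    P=f(p); d=P-c; print(p,P.round(1),np.hypot(*d[:2]).round(1),np.arctan2(d[1],d[0]).round(3))
for phi in (-.962,-.662,-.362): 
    for s in (1,-1):
        print(phi,s,((proj('side',c+s*40*np.array([np.cos(phi),np.sin(phi),0]))-[250,150])*6).round())
E
```

```text
c px [430.49977851 240.95944323]
(417, 182) [466.4  41.5 144. ] 32.7 -0.972
(447, 310) [427.1  98.6 144. ] 36.6 2.176
(449, 330) [422.2 107.5 144. ] 46.8 2.154
-0.962 1 [413. 169.]
-0.962 -1 [449. 316.]
-0.662 1 [385. 176.]
-0.662 -1 [479. 309.]
-0.362 1 [360. 189.]
-0.362 -1 [504. 295.]
```

```bash
python3 go.py 448 68.3 119 -.965
```

```text
cmd [0.006 0.026 0.922] wz 0.007
t 11.6 p [450.2  70.7 229.7] phi -0.961 tilt [-0.0017 -0.0025] F [ 0.58 -0.67  0.94] M [-0.008  0.017 -0.022] tau6 0.008 j [-0.11  0.16  1.69  0.01  1.29  2.43] g 0.502
```

Request:
drive_tool --series "0 0.03 0.3 0 0 0 0.5; 0 0.03 0.55 0 0 0 0.5; 0 0.03 0.75 0 0 0 0.5; 0 0.03 0.92 0 0 0 0.5; 0 0.03 0.92 0 0 0 0.5"

```text
time_s: 12.1
eef_pos: [444.8, 69.3, 116.2]
ee_rot: [-0.0, 0.887, -0.462, -0.006]
force: [0.5, -0.3, -0.1]
grip_width: 0.5
```

Request:
drive_tool --series "0 0 0 0 0 0 0; 0 0 0 0 0 0 0; 0 0 0 0 0 0 0; 0 0 0 0 0 0 0; 0 0 0 0 0 0 0" --newtons 60

```text
time_s: 12.6
eef_pos: [447.8, 71.2, 117.1]
ee_rot: [-0.004, 0.887, -0.462, -0.003]
force: [19.2, 16.9, -14.8]
grip_width: 0.126
```

```bash
python3 go.py
```

```text
t 12.6 p [447.8  71.2 117.1] phi -0.962 tilt [-0.0043 -0.0027] F [ 19.18  16.94 -14.79] M [ 2.592 -2.669  0.052] tau6 0.064 j [-0.11  0.29  1.86  0.01  1.    2.42] g 0.126
```

Request:
drive_tool --series "0 0 0 0 0 -0.15 0; 0 0 0 0 0 -0.3 0; 0 0 0 0 0 -0.45 0; 0 0 0 0 0 -0.6 0"

```text
time_s: 13.0
eef_pos: [447.7, 71.1, 117.1]
ee_rot: [-0.004, 0.946, -0.323, -0.002]
force: [1.8, 0.3, -8.5]
grip_width: 0.127
```

```bash
python3 go.py
```

```text
t 13.0 p [447.7  71.1 117.1] phi -0.658 tilt [-0.0045 -0.0021] F [ 1.82  0.29 -8.51] M [-0.469 -0.064 -0.18 ] tau6 0.82 j [-0.11  0.29  1.86  0.01  1.    2.12] g 0.127
```

Request:
drive_tool --series "0 0 0 0 0 -0.15 0; 0 0 0 0 0 -0.3 0; 0 0 0 0 0 -0.45 0; 0 0 0 0 0 -0.6 0"

```text
time_s: 13.4
eef_pos: [447.4, 70.6, 117.1]
ee_rot: [-0.004, 0.984, -0.176, -0.002]
force: [1.4, -3.6, -7.6]
grip_width: 0.124
```

```bash
python3 go.py
```

```text
t 13.4 p [447.4  70.6 117.1] phi -0.355 tilt [-0.004  -0.0016] F [ 1.37 -3.56 -7.56] M [-1.117  0.09  -0.168] tau6 0.849 j [-0.11  0.29  1.86  0.01  1.    1.81] g 0.124
```

Request:
drive_tool --series "0 0 0 0 0 -0.15 0; 0 0 0 0 0 -0.3 0; 0 0 0 0 0 -0.45 0; 0 0 0 0 0 -0.6 0"

```text
time_s: 13.8
eef_pos: [447.3, 69.9, 117.1]
ee_rot: [-0.003, 1.0, -0.026, -0.001]
force: [2.4, -4.6, -9.7]
grip_width: 0.128
```

```bash
python3 go.py
```

```text
t 13.8 p [447.3  69.9 117.1] phi -0.051 tilt [-0.0034 -0.0012] F [ 2.44 -4.64 -9.66] M [-1.205 -0.115 -0.07 ] tau6 0.887 j [-0.11  0.29  1.86  0.01  1.    1.51] g 0.128
```

Request:
drive_tool --series "0 0 0 0 0 -0.15 0; 0 0 0 0 0 -0.3 0; 0 0 0 0 0 -0.45 0; 0 0 0 0 0 -0.6 0"

```text
time_s: 14.2
eef_pos: [447.4, 69.2, 117.0]
ee_rot: [-0.003, 0.992, 0.126, -0.001]
force: [3.4, -4.5, -10.1]
grip_width: 0.128
```

```bash
python3 go.py
```

```text
t 14.2 p [447.4  69.2 117. ] phi 0.252 tilt [-0.0027 -0.0006] F [  3.36  -4.53 -10.08] M [-1.171 -0.33  -0.052] tau6 0.926 j [-0.11  0.29  1.86  0.01  1.    1.21] g 0.128
```

Request:
drive_tool --series "0 0 0 0 0 -0.15 0; 0 0 0 0 0 -0.3 0; 0 0 0 0 0 -0.45 0; 0 0 0 0 0 -0.6 0"

```text
time_s: 14.6
eef_pos: [447.7, 68.6, 117.0]
ee_rot: [-0.002, 0.962, 0.274, -0.0]
force: [4.9, -4.0, -10.6]
grip_width: 0.126
```

```bash
python3 go.py
```

```text
t 14.6 p [447.7  68.6 117. ] phi 0.556 tilt [-0.0019 -0.    ] F [  4.89  -4.   -10.65] M [-1.096 -0.585 -0.047] tau6 0.932 j [-0.11  0.29  1.86  0.    1.    0.9 ] g 0.126
```

Request:
drive_tool --series "0 0 0 0 0 0.1 0; 0 0 0 0 0 0.2 0; 0 0 0 0 0 0.3 0"

```text
time_s: 14.9
eef_pos: [447.5, 68.8, 117.0]
ee_rot: [-0.002, 0.98, 0.201, -0.0]
force: [2.5, 2.3, -9.4]
grip_width: 0.127
```

```bash
python3 go.py
```

```text
t 14.9 p [447.5  68.8 117. ] phi 0.405 tilt [-0.002  -0.0003] F [ 2.51  2.31 -9.36] M [ 0.049 -0.166  0.042] tau6 -0.623 j [-0.11  0.29  1.86  0.    1.    1.05] g 0.127
```

Request:
drive_tool --series "0 0 0 0 0 0.1 0; 0 0 0 0 0 0.2 0; 0 0 0 0 0 0.3 0"

```text
time_s: 15.2
eef_pos: [447.4, 69.1, 117.0]
ee_rot: [-0.002, 0.992, 0.126, -0.0]
force: [2.8, 4.8, -8.7]
grip_width: 0.129
```

```bash
python3 go.py
```

```text
t 15.2 p [447.4  69.1 117. ] phi 0.253 tilt [-0.0022 -0.0004] F [ 2.82  4.79 -8.72] M [ 0.228 -0.256  0.061] tau6 -0.603 j [-0.11  0.29  1.86  0.    1.    1.21] g 0.129
```

Request:
drive_tool --series "0 0 0 0 0 0.1 0; 0 0 0 0 0 0.2 0; 0 0 0 0 0 0.3 0"

```text
time_s: 15.5
eef_pos: [447.3, 69.4, 117.0]
ee_rot: [-0.002, 0.999, 0.051, -0.001]
force: [3.5, 4.9, -8.5]
grip_width: 0.126
```

```bash
python3 go.py
```

```text
t 15.5 p [447.3  69.4 117. ] phi 0.101 tilt [-0.0024 -0.0005] F [ 3.47  4.92 -8.5 ] M [ 0.223 -0.235  0.032] tau6 -0.578 j [-0.11  0.29  1.86  0.01  1.    1.36] g 0.126
```

Request:
drive_tool --series "0 0 0 0 0 0.1 0; 0 0 0 0 0 0.2 0; 0 0 0 0 0 0.3 0"

```text
time_s: 15.8
eef_pos: [447.3, 69.7, 117.1]
ee_rot: [-0.003, 1.0, -0.025, -0.001]
force: [3.5, 3.5, -8.9]
grip_width: 0.124
```

```bash
python3 go.py
```

```text
t 15.8 p [447.3  69.7 117.1] phi -0.05 tilt [-0.0026 -0.0006] F [ 3.5   3.48 -8.94] M [ 0.363 -0.345  0.122] tau6 -0.545 j [-0.11  0.29  1.86  0.01  1.    1.51] g 0.124
```

Request:
drive_tool --series "0 0 0 0 0 0.1 0; 0 0 0 0 0 0.2 0; 0 0 0 0 0 0.3 0"

```text
time_s: 16.1
eef_pos: [447.3, 70.1, 117.1]
ee_rot: [-0.003, 0.995, -0.101, -0.001]
force: [4.8, 4.7, -8.6]
grip_width: 0.127
```

```bash
python3 go.py
```

```text
t 16.1 p [447.3  70.1 117.1] phi -0.202 tilt [-0.0028 -0.0006] F [ 4.75  4.73 -8.63] M [ 0.408 -0.34   0.123] tau6 -0.509 j [-0.11  0.29  1.86  0.01  1.    1.66] g 0.127
```

Request:
drive_tool --series "0 0 0 0 0 0.2 0; 0 0 0 0 0 0.4 0; 0 0 0 0 0 0.55 0; 0 0 0 0 0 0.65 0; 0 0 0 0 0 0.65 0; 0 0 0 0 0 0.65 0"

```text
time_s: 16.7
eef_pos: [447.5, 70.8, 117.1]
ee_rot: [-0.003, 0.966, -0.26, -0.001]
force: [5.3, 4.8, -9.6]
grip_width: 0.128
```

```bash
python3 go.py
```

```text
t 16.7 p [447.5  70.8 117.1] phi -0.527 tilt [-0.0035 -0.0009] F [ 5.33  4.77 -9.64] M [ 0.782 -0.502  0.005] tau6 0.017 j [-0.11  0.29  1.86  0.01  0.99  1.99] g 0.128
```

Request:
drive_tool --series "0 0 0 0 0 0 0.1; 0 0 0 0 0 0 0.5; 0 0 0 0 0 0 0.5; 0 0 -0.2 0 0 0 0.5; 0 0 -0.5 0 0 0 0.5; 0 0 -0.9 0 0 0 0.5; 0 0 -0.9 0 0 0 0.5"

```text
time_s: 17.4
eef_pos: [449.8, 69.7, 231.0]
ee_rot: [-0.004, 0.966, -0.26, 0.005]
force: [-0.1, 0.5, -1.0]
grip_width: 0.497
```

```bash
python3 go.py;  python3 - <<'E'
from h import *
p=eyes.capture('side')
save({'frame':cv2.resize(p['frame'][150:275,240:390],None,fx=4.7,fy=4.7,interpolation=cv2.INTER_CUBIC)},'a7.png')
E
python3 - <<'E'
from fit import *
c=np.array([448,68.5,144])
for phi in (-.53,-.33):
    for s in (1,-1): print(phi,((proj('side',c+s*38*np.array([np.cos(phi),np.sin(phi),0]))-[240,150])*4.7).round())
E
```

```text
t 17.4 p [449.8  69.7 231. ] phi -0.526 tilt [-0.0043  0.0047] F [-0.06  0.49 -0.99] M [ 0.037 -0.076  0.033] tau6 0.003 j [-0.11  0.15  1.7   0.01  1.28  1.99] g 0.497
-0.53 [341. 144.]
-0.53 [429. 235.]
-0.33 [330. 151.]
-0.33 [440. 227.]
```

View pics/a7.png

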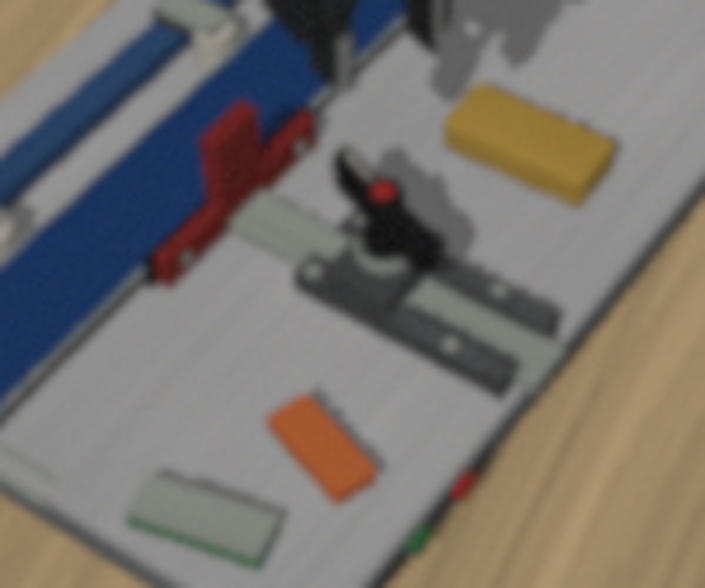

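The wing ends at (345,150) and (430,240) match the expected final angle of about -0.53. The black face is still at the ski edge (150,268), the wax bar, gummy stone and diamond stone haven't moved, and the gripper is clear. Handing in.

```bash
python3 -c "
from h import *
print(ctrl.finish_job(), telemetry.sense()['time_s'])"
```

```text
the job is handed in; nothing more can be done
the job is handed in; nothing more can be done
```

The guide is at the ski's edge and clamped, and the job is handed in. No verdict was reported. The clock read 17.4 s just before the final picture.

**Guide:** I pushed the red guide forward by its tab with the fingers shut until it stopped against the ski. The highest force I read at the wrist was about 22 N in total (18 N along the slide). The last picture shows the black face at the ski's edge and the wax bar, gummy stone and diamond stone in place. The scraper was outside that picture, so I didn't recheck it.

**Clamp:** The knob now stands about 0.8 rad (46 degrees) past the estimated bite, roughly 30 N on the pad. The bite came about 0.87 rad after I took hold of the knob.

- **Overshot, then corrected:** The first tightening went about 1.25 rad (71 degrees) past the bite, an estimated 45 N and under the 58 N limit. I loosened the knob completely and tightened it again to the final angle.
- **Bite position:** I took it from where the wrist-joint torque starts to rise, and two tightening passes agreed within about 0.05 rad. The loosening pass put it within about 0.1 rad.
- **Readings that disagreed:** The measured torque rose at only about half the stated 0.5 N m per rad, or less when loosening. I put this down to sampling while the hand was slowing, but did not confirm it. The wrist torque was too noisy to fix the bite alone. Taken at the full stated slope, it would put the bite 0.3 to 0.7 rad later, which would mean too little pad force. I went by where the joint torque starts to rise.

**Last checks:** The picture shows the wings at the intended angle, the gripper clear of everything, and the wrist force was about zero.

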